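Find the loose shaker bolt and hold its cap open

ROBOT

A 7-joint arm with a two-finger parallel gripper is mounted at the origin on the work surface. World frame = base frame: x ahead of the robot, y to its left, z up, the work surface at z = 0. Lengths are in m, angles in rad, forces in N, time in s.
With the tool pointing down it reaches from about 0.35 to 0.9 m from the base axis. Payload 19.9 kg.
Tool frame: the origin (TCP) lies between the finger pads; the fingertips stand 19 mm ahead of it and the grasp point (between the pads) is the TCP; z points along the fingers, y is the direction in which the jaws open and shut (so a half turn about z gives the same grasp; the last joint's range is limited). The gripper opens to 94 mm and grips with 3 to 60 N. Pads are 16 mm wide; open, the fingers measure 119 mm over their backs; the gripper's body (75 mm by 177 mm) begins 78 mm behind the grasp point.
Start: joints at [1.095, 0.417, -0.01, 1.614, 0.005, 1.111, -0.053], TCP at [0.263, -0.567, 0.224] pointing down, gripper open.
Joint ranges: [-2.81, 2.81], [-0.39, 2.02], [-1.27, 1.25], [0.06, 2.57], [-1.19, 4.33], [0.19, 2], [-2.82, 2.82]. Speed limits (rad/s): [1.89, 1.89, 2.39, 2.39, 3.01, 3.01, 3.01].

INTERFACE

Orientations are given as a 3x3 rotation matrix whose columns are the frame's x, y, z axes.
In Python, from rig import robot gives the robot as it stands. Calls block until the motion is done:
- robot.move_ptp(position, orientation): joint-space move of the TCP to a pose.
- robot.move_linear(position, velocity=0.15, frame=None, threshold=None): straight line of the TCP; frame=None keeps the orientation; velocity is the mean speed in m/s. With threshold (N) it stops when the force on the tool has changed by that much, and returns True; else False.
- robot.goto_joints(angles): joint-space move.
- robot.gripper_to(opening): finger opening in m; the grip force is fixed at half the most; returns when the fingers have stopped.
- robot.pause(seconds).
- robot.ik(position, orientation): joint angles nearest the present ones, or None.
- robot.get_state(): the state.
- robot.grab_frame(name): name is "scene" or "top"; returns the picture (400x640x3 uint8, red, green, blue); there is no depth.
- robot.camera_info(name): a dict with "fx", "fy", "cx", "cy" (pixels), "rvec" (rotation vector, rad) and "tvec" (3), from world to camera coordinates, as OpenCV has them. Camera axes: x right, y down, z forward; pixel columns grow to the right and rows downward; lengths in m; the calibration is good to about 2 mm. A picture is of the moment at which its call begins. camera_info takes no time and is no camera call.
A pose or a line that the arm cannot do raises robot.PlanningError and nothing moves.
- robot.sign_off(): hands the job in, once; it reports no verdict.
The state is a dict: "time": time; "qpos": joint angles; "joint_vel": joint speeds; "effort": joint torques, N m; "ee_pos": TCP position; "tool_rot": TCP orientation; "force": force on the tool from outside, world axes, zero at the start; "moment": the same for the moment, N m; "opening": finger opening in m.
Only numpy, scipy, OpenCV 4.12 (cv2) and the standard library are available. Lean on these libraries where they do the work, as an engineer would, in place of code of your own. Each camera call takes 0.05 s, during which the arm holds its last target. There are 200 camera calls.

TASK

Get the plate shaker ready for retightening. First hang the ring spanner by its eye on the post of the tool stand, down to the disc, and let go of it; then tap the shaker's three bolts from above until you find the loose one, which sinks in and stays down. Lift only that bolt's hinged cap, well past half of its travel, and finish while still holding it open with the gripper, the spanner left on its post and the other things on the bench left alone.

Things in the scene. Friction and masses are not known exactly. Their poses are not given: they have to be found in the camera images.
- shaker: plate shaker, fixed; origin on the bench under the centre of its front rail (aluminium box, 150 mm in x, 320 in y, 50 high), yaw within 0.15 rad; x points away from the robot to the dish platform (x = 80 to 295 mm, dishes to 78 mm high, guard bar to 89 mm). Three stations at y = +100, 0, -100 mm (1, 2, 3): bolt at x = -50 mm and right behind it that bolt's hinged cap, over its lock nut
- bolt_1 (a joint): how far the leftmost (y = +100 mm) bolt has sunk, m; starts at 0. A tight bolt gives less than 2 mm under a tap of up to 25 N; the loose one sinks 7 mm under about 3 N and stays down (no spring back). Exactly one of the three is loose, a new one each time; they look alike
- bolt_1_top (a point): centre of the top of the leftmost (y = +100 mm) bolt's round steel head, 20 mm across, 12 mm high, 72 mm above the bench when not sunk; moves with the bolt
- cap_1 (a joint): opening of the cap behind bolt_1, rad: 0 shut, stop at 1.0; swings up about a hinge at its far edge (axis along the shaker's y, at x = +55 mm in its frame, 54 mm above the bench); falls shut when let go. Aluminium cover 70 mm (x) x 44 mm (y), 0.2 kg, top face 68 mm above the bench when shut
- cap_1_fin (a point): grip point of cap_1: on the upright fin on its near end, 10 mm thick along y (pinch it so, from above; it can pivot in the fingers as the cap rises), 24 mm long in x, 36 mm tall. The point is central, 11 mm below the fin's top edge, 25 mm above the cap; shut: 93 mm above the bench, 57 mm nearer the robot than the hinge, 48 mm beyond the bolt. Moves with the cap
- bolt_2 (a joint): how far the middle bolt has sunk, m; starts at 0. A tight bolt gives less than 2 mm under a tap of up to 25 N; the loose one sinks 7 mm under about 3 N and stays down (no spring back). Exactly one of the three is loose, a new one each time; they look alike
- bolt_2_top (a point): centre of the top of the middle bolt's round steel head, 20 mm across, 12 mm high, 72 mm above the bench when not sunk; moves with the bolt
- cap_2 (a joint): opening of the cap behind bolt_2, rad: 0 shut, stop at 1.0; swings up about a hinge at its far edge (axis along the shaker's y, at x = +55 mm in its frame, 54 mm above the bench); falls shut when let go. Aluminium cover 70 mm (x) x 44 mm (y), 0.2 kg, top face 68 mm above the bench when shut
- cap_2_fin (a point): grip point of cap_2: on the upright fin on its near end, 10 mm thick along y (pinch it so, from above; it can pivot in the fingers as the cap rises), 24 mm long in x, 36 mm tall. The point is central, 11 mm below the fin's top edge, 25 mm above the cap; shut: 93 mm above the bench, 57 mm nearer the robot than the hinge, 48 mm beyond the bolt. Moves with the cap
- bolt_3 (a joint): how far the rightmost (y = -100 mm) bolt has sunk, m; starts at 0. A tight bolt gives less than 2 mm under a tap of up to 25 N; the loose one sinks 7 mm under about 3 N and stays down (no spring back). Exactly one of the three is loose, a new one each time; they look alike
- bolt_3_top (a point): centre of the top of the rightmost (y = -100 mm) bolt's round steel head, 20 mm across, 12 mm high, 72 mm above the bench when not sunk; moves with the bolt
- cap_3 (a joint): opening of the cap behind bolt_3, rad: 0 shut, stop at 1.0; swings up about a hinge at its far edge (axis along the shaker's y, at x = +55 mm in its frame, 54 mm above the bench); falls shut when let go. Aluminium cover 70 mm (x) x 44 mm (y), 0.2 kg, top face 68 mm above the bench when shut
- cap_3_fin (a point): grip point of cap_3: on the upright fin on its near end, 10 mm thick along y (pinch it so, from above; it can pivot in the fingers as the cap rises), 24 mm long in x, 36 mm tall. The point is central, 11 mm below the fin's top edge, 25 mm above the cap; shut: 93 mm above the bench, 57 mm nearer the robot than the hinge, 48 mm beyond the bolt. Moves with the cap
- spanner: flat steel ring spanner, lying on the bench, 0.06 to 0.13 kg, 8 mm thick; origin under the middle of its handle at the best place to grip (near its balance point), x along the handle to the ring. Handle 14 mm wide from x = -58 to +32 mm, a two-pronged jaw 24 mm wide at its end (to x = -70 mm)
- spanner_eye (a point): centre of the spanner's ring (eye), 50 mm from the spanner's origin along its x, at mid-thickness (4 mm up); ring 40 mm outside, 24 mm hole
- post_foot (a point): foot of the upright steel post of the tool stand: a fixed grey disc 130 mm across and 10 mm high with a post 12 mm thick at its centre, rising 40 mm above the disc (tip 50 mm above the bench, tapered over its last 5 mm). This point is on the post's axis at the disc's top
- dish: bystander, leave alone: closed petri dish, 90 mm across, 15 mm high; origin at the centre of its underside
- dish_stack: bystander, leave alone: stack of three petri dishes (one piece), 90 mm across, 45 mm high; origin at the centre of its underside
- bottle: bystander, leave alone: amber reagent bottle, 60 mm across, 120 mm high; origin at the centre of its underside
- beaker: bystander, leave alone: glass beaker, 70 mm across, 85 mm high; origin at the centre of its underside
- jar: bystander, leave alone: small glass jar, 60 mm across, 65 mm high; origin at the centre of its underside
- marker: bystander, leave alone: marker pen lying on the bench, 125 mm long, 14 mm thick; origin at the centre of its underside (2.5 mm off the middle of its length)
- tip_box: bystander, leave alone: grey box with a clear lid, 122 x 82 x 63 mm; origin at the centre of its underside
Mind the look-alikes: they are no part of the job. Several things have the shape of the spanner; the one meant has the colours described above.

How it is judged:
By the outcome, as a careful person would: the job done as asked, in the order asked, and still so for the second after the job is handed in, while the arm keeps its last pose, push and grip.
It also fails if it takes over 72 s, if anything falls off the work surface, if the arm or the gripper's body presses on something with over 40 N, if the wrist force passes 120 N, or if a joint passes its speed limit or range.

## Working session

There is one attempt and no reset: what is moved stays moved. The work goes in short steps, each a Python script; the robot and the scene stay as the last script left them, time stands still between calls to the robot, and variables do not carry over. Pictures are saved under pics/ and viewed, about 8 in all and at most 12, crops included, and the job is handed in when it is done.

```bash
mkdir -p pics; ls; python3 - <<'E'
from rig import robot
import cv2
for n in("scene","top"):
    cv2.imwrite(f"pics/{n}0.png",robot.grab_frame(n)[:,:,::-1]); print(n,robot.camera_info(n))
s=robot.get_state();print(s["time"],s["force"],s["opening"],s["tool_rot"])
E
```

```text
pics
scene {'fx': 387.5121901934557, 'fy': 387.5121901934557, 'cx': 317.9326711126533, 'cy': 196.03324189039276, 'rvec': array([ 0.82016315,  2.56180111, -1.06961339]), 'tvec': array([ 0.40986507, -0.15786973,  1.54177752])}
top {'fx': 459.3087553373635, 'fy': 459.3087553373635, 'cx': 318.25074638801397, 'cy': 195.006624265848, 'rvec': array([ 2.00047839, -2.20015407,  0.24941694]), 'tvec': array([0.07350765, 0.52505737, 1.27457404])}
0.1 [-0.10250813 -0.71418983 -0.78418332] 0.09396481717750275 [[ 9.06945624e-01  4.21247378e-01 -5.30727069e-04]
 [ 4.21247707e-01 -9.06945090e-01  9.85952721e-04]
 [-6.60103113e-05 -1.11777307e-03 -9.99999373e-01]]
```

View pics/top0.png

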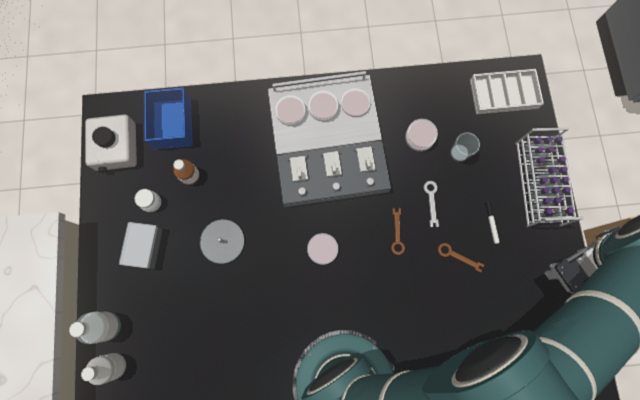

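View pics/scene0.png

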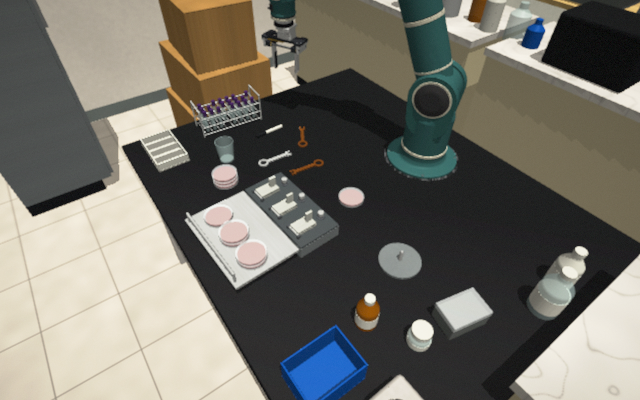

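The top view shows the steel (grey) spanner at about (432,205) with its ring at one end and its jaw at the other. The two copper ones are decoys. The post is at (222,240) and the bolts are at about (302,191), (336,186) and (370,181). I'll enlarge these next.

```bash
python3 - <<'E'
import cv2,numpy as np
t=cv2.imread("pics/top0.png")
def c(x,y,w,h,k):
    im=cv2.resize(t[y:y+h,x:x+w],None,fx=k,fy=k,interpolation=cv2.INTER_CUBIC)
    for i in range(0,w,10):
        cv2.line(im,(i*k,0),(i*k,6 if i%50 else 14),(0,255,255),1); cv2.putText(im,str(x+i),(i*k,22),0,.3,(0,255,255),1) if i%20==0 else 0
    for i in range(0,h,10):
        cv2.line(im,(0,i*k),(6,i*k),(0,255,255),1); cv2.putText(im,str(y+i),(8,i*k+4),0,.3,(0,255,255),1) if i%20==0 else 0
    return im
a=c(270,140,130,70,6) #780x420
b=c(400,170,60,65,6); d=c(195,215,60,55,6)
canvas=np.zeros((600,800,3),np.uint8)
cv2.imwrite("pics/a.png",a)
canvas[:390,:360]=b; canvas[:330,400:760]=d
cv2.imwrite("pics/b.png",canvas[:400])
E
```

```text
(no output)
```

View pics/a.png

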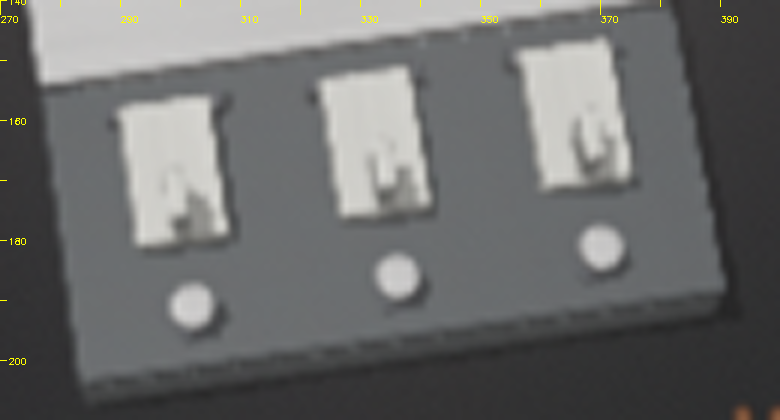

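View pics/b.png

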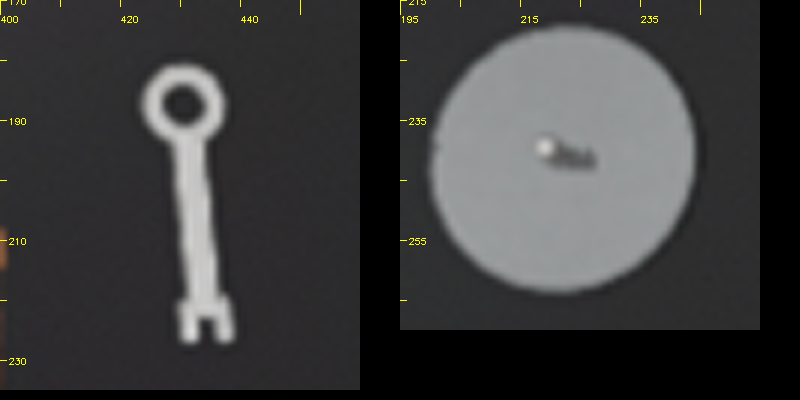

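The crops give these top-image pixels:
- **Bolt heads:** (301.6,190.6), (335.9,185.6), (369.8,180.8)
- **Spanner:** ring centre (430.2,186.9), jaw end (434,226.6)
- **Stand:** post tip (218.8,239.1), disc centre (221.8,240.9)

```bash
cat > h.py <<'E'
from rig import robot
import numpy as np, cv2
def w(n,u,v,z):
    c=robot.camera_info(n);R=cv2.Rodrigues(c["rvec"])[0]
    d=R.T@[(u-c["cx"])/c["fx"],(v-c["cy"])/c["fy"],1];o=-R.T@c["tvec"]
    return o+d*(z-o[2])/d[2]
def px(n,P):
    c=robot.camera_info(n);R=cv2.Rodrigues(c["rvec"])[0];p=R@np.asarray(P,float)+c["tvec"]
    return np.array([c["fx"]*p[0]/p[2]+c["cx"],c["fy"]*p[1]/p[2]+c["cy"]])
def ori(a): # tool down; jaw axis (tool y) at world angle a
    y=np.array([np.cos(a),np.sin(a),0]);z=np.array([0,0,-1.]);return np.c_[np.cross(y,z),y,z]
E
python3 - <<'E'
from h import *
np.set_printoptions(precision=4,suppress=True)
B=[w("top",*p,.071) for p in((301.6,190.6),(335.9,185.6),(369.75,180.75))]
print(B,[np.linalg.norm(B[i]-B[i+1]) for i in(0,1)])
d=B[0]-B[2];yaw=np.arctan2(-d[0],d[1]);print("yaw",yaw)
R=np.array([[np.cos(yaw),-np.sin(yaw)],[np.sin(yaw),np.cos(yaw)]])
o=np.mean(B,0)[:2]-R@[-.05,0];print("org",o)
P=lambda x,y,z:px("top",[*(o+R@[x,y]),z])
print("cap corners near L/R z68",[ (P(-.015,y+.022,.068),P(-.015,y-.022,.068)) for y in(.1,0,-.1)])
print("front corners",P(-.075,.16,.05),P(-.075,-.16,.05))
print("scene bolts",[px("scene",b) for b in B])
e=w("top",430.25,186.9,.008);j=w("top",434,226.6,.008);print("eye",e,"jaw",j,np.linalg.norm(e-j),"(120)")
d=(e-j);print("ang",np.arctan2(d[1],d[0]))
print("post",w("top",218.75,239.1,.05),"disc",w("top",221.8,240.9,.01))
for n,p in(("eye",e),("post",w("top",218.75,239.1,.05)),("jaw",j)):print(n,px("scene",p))
s=cv2.imread("pics/scene0.png");k=6
a=cv2.resize(s[140:175,250:300],None,fx=k,fy=k,interpolation=3);b=cv2.resize(s[235:285,370:430],None,fx=k,fy=k,interpolation=3);c=cv2.resize(s[165:250,245:345],None,fx=k-2,fy=k-2,interpolation=3)
C=np.zeros((300,800,3),np.uint8);C[:210,:300]=a;C[:300,310:670]=b
C=np.vstack([C,np.zeros((300,800,3),np.uint8)]);C[220:220+340,:300]=c[:,:300];C[310:,310:310+400]=c[50:] if 0 else C[310:,310:710]
cv2.imwrite("pics/c.png",C)
E
```

```text
[array([0.5449, 0.0702, 0.071 ]), array([ 0.5503, -0.03  ,  0.071 ]), array([ 0.5553, -0.1293,  0.071 ])] [np.float64(0.10037833958487442), np.float64(0.09945728431790835)]
yaw 0.05231089143931932
org [ 0.6001 -0.0271]
cap corners near L/R z68 [(array([292.5256, 180.3628]), array([307.4764, 178.213 ])), (array([326.4633, 175.4828]), array([341.3491, 173.3423])), (array([360.2536, 170.6239]), array([375.0749, 168.4927]))]
front corners [282.7379 203.4574] [390.6589 187.7891]
scene bolts [array([320.9149, 212.4162]), array([301.691 , 194.9342]), array([284.2792, 179.0159])]
eye [ 0.5347 -0.3182  0.008 ] jaw [ 0.4131 -0.3111  0.008 ] 0.12183439222710571 (120)
ang -0.05846933390221371
post [0.43   0.3197 0.05  ] disc [0.43   0.3193 0.01  ]
eye [263.4598 162.2659]
post [402.17   251.4357]
jaw [291.0077 151.9808]
```

View pics/c.png

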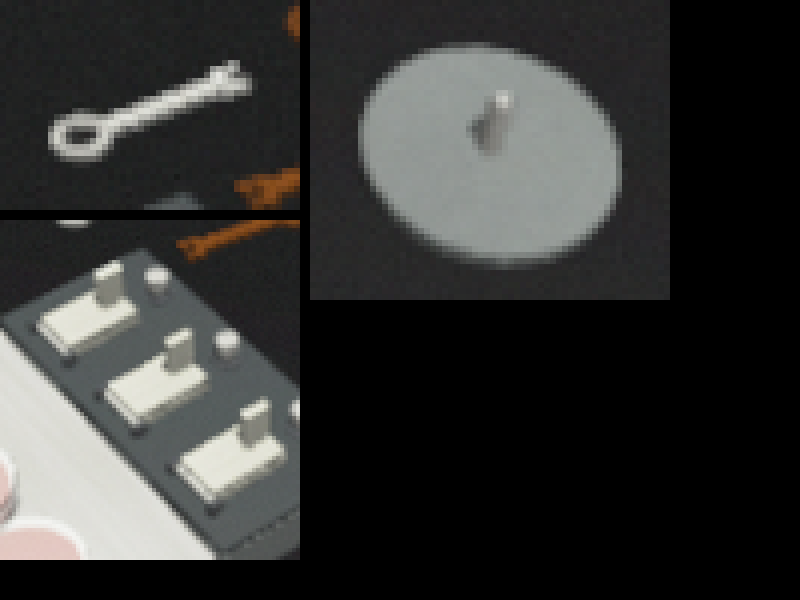

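Both views agree to about 1 px, and the sizes check out: bolt pitch 100 mm, spanner 122 mm against 120, post and disc centre within 0.5 mm. Next I'll grasp the spanner and carry it to above the post.

```bash
cat >> h.py <<'E'
np.set_printoptions(precision=4,suppress=True)
eye=np.array([.5347,-.3182]);sa=-.0585;u=np.array([np.cos(sa),np.sin(sa)])
org=eye-.05*u;post=np.array([.430,.3195])
yaw=.0523;so=np.array([.6001,-.0271]);Rs=np.array([[np.cos(yaw),-np.sin(yaw)],[np.sin(yaw),np.cos(yaw)]])
S=lambda x,y:so+Rs@[x,y]
def st(*a):
    s=robot.get_state();print(*a,"t",round(s["time"],2),"p",s["ee_pos"],"F",s["force"],"op",round(s["opening"],4))
    return s
def snap(n,f,x,y,w_,h_,k):
    im=robot.grab_frame(n)[:,:,::-1][y:y+h_,x:x+w_]
    return cv2.imwrite("pics/"+f,cv2.resize(im,None,fx=k,fy=k,interpolation=3))
E
python3 - <<'E'
from h import *
for s in(1,-1):
    O=ori(sa+s*np.pi/2)
    for p in((*org,.1),(*(post-.05*u),.1)): print(s,robot.ik(p,O))
O=ori(sa-np.pi/2)
q=robot.ik((*org,.1),O)
O=O if q is not None and abs(q[6])<2 else ori(sa+np.pi/2)
robot.gripper_to(.05)
robot.move_ptp((*org,.10),O);st("above")
r=robot.move_linear((*org,.0215),velocity=.08,threshold=8);st("down",r)
robot.gripper_to(0.0);st("grip")
robot.move_linear((*org,.13),velocity=.12);st("up")
E
```

```text
1 [ 0.9716  0.5506 -0.5827  1.8195  0.3811  0.8851  1.7237]
1 [-0.0194  0.5287 -0.922   2.0075  0.5514  0.8745  0.267 ]
-1 [ 0.5559  0.4825 -0.0413  1.8341  0.0261  0.8255 -1.1277]
-1 [-1.0604  0.3782  0.3519  2.0404 -0.1872  0.753  -2.2235]
above t 2.27 p [ 0.4844 -0.3164  0.1003] F [ 0.3257  0.145  -0.4232] op 0.05
down False t 3.4 p [ 0.4851 -0.3154  0.022 ] F [0.0109 0.0251 0.8216] op 0.05
grip t 4.06 p [ 0.4848 -0.3153  0.0216] F [-0.2825  0.0458  0.6047] op 0.0137
up t 5.12 p [ 0.4844 -0.315   0.1293] F [-0.2315 -0.6434 -0.732 ] op 0.0136
```

```bash
python3 - <<'E'
from h import *
p=post-.05*u
robot.move_linear((*p,.13),velocity=.3)
robot.move_linear((*p,.085),velocity=.1);s=st("hover");print(p, s["qpos"])
e=s["ee_pos"][:2]+.05*u
print("eye px top/scene expected",px("top",[*post,.072]),px("scene",[*post,.072]))
a=cv2.resize(robot.grab_frame("top")[205:275,180:260,::-1],None,fx=6,fy=6,interpolation=3)
b=cv2.resize(robot.grab_frame("scene")[210:280,370:420,::-1],None,fx=6,fy=6,interpolation=3)
cv2.imwrite("pics/d.png",np.hstack([a,b]))
E
```

```text
hover t 8.02 p [0.3802 0.3225 0.0852] F [-0.1036 -0.6355 -0.4978] op 0.0136
[0.3801 0.3224] [-0.4635  0.409  -0.3593  2.0286  0.2091  0.7385 -2.5804]
eye px top/scene expected [217.129  238.0602] [403.3686 246.753 ]
```

View pics/d.png

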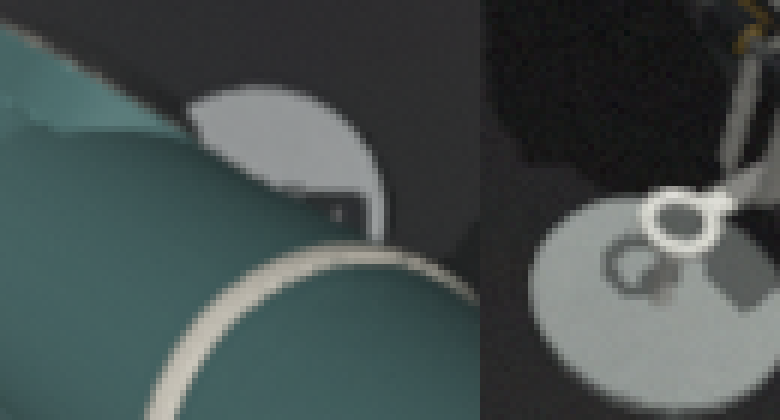

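Scene camera: the ring centre is at (403.3,246.6) and (403.4,246.8) was expected, so it is lined up over the post. Lowering now.

```bash
python3 - <<'E'
from h import *
p=post-.05*u
r=robot.move_linear((*p,.031),velocity=.05,threshold=6);s=st("low",r)
if s["ee_pos"][2]<.036:
    robot.gripper_to(.04);st("open")
    robot.move_linear((*p,.16),velocity=.2);st("up")
    b=cv2.resize(robot.grab_frame("scene")[210:280,370:450,::-1],None,fx=6,fy=6,interpolation=3)
    cv2.imwrite("pics/e.png",b)
E
```

```text
low True t 9.14 p [0.3799 0.3223 0.0315] F [-0.598  -1.1057  7.6647] op 0.0136
open t 9.75 p [0.3794 0.3218 0.0309] F [ 0.6423  0.4121 -0.5493] op 0.0401
up t 10.54 p [0.3797 0.322  0.1591] F [-0.0252  0.9808 -0.2708] op 0.0399
```

View pics/e.png

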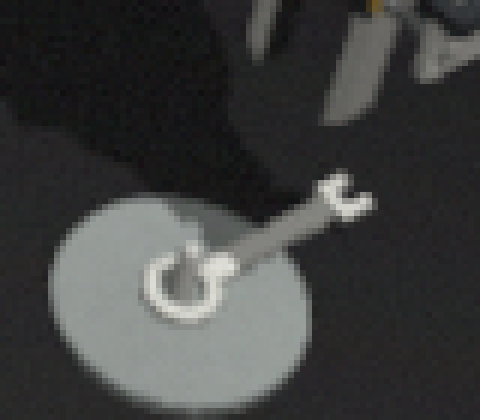

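The ring is around the post and flat on the disc, released. Next I'll tap the bolts.

```bash
python3 - <<'E'
from h import *
O=ori(yaw-np.pi/2)
robot.gripper_to(0.0)
for i,y in((1,.1),(2,0),(3,-.1)):
    b=S(-.05,y)
    if i==1: robot.move_ptp((*b,.15),O)
    else: robot.move_linear((*b,.15),velocity=.2,frame=O) 
    st("at",i)
    robot.move_linear((*b,.102),velocity=.15)
    r=robot.move_linear((*b,.078),velocity=.03,threshold=10);s=st("tap",i,r)
    z=s["ee_pos"][2]
    robot.move_linear((*b,.15),velocity=.2)
    if z<.0875: print("LOOSE",i,z);break
print(robot.get_state()["qpos"])
E
```

```text
at 1 t 12.49 p [0.5446 0.0716 0.1501] F [-0.0454  0.129   0.2224] op 0.0005
tap 1 True t 13.58 p [0.5454 0.0702 0.0834] F [-4.5856 -0.9816 17.6752] op 0.0006
LOOSE 1 0.08342741208531555
[ 0.0327  0.3815 -0.2658  1.8671  0.1246  0.9082 -1.8104]
```

Tap 1 stopped with the tip at z = 64.4 mm, which is about 7.6 mm below the 72 mm head height, so bolt 1 is loose. I'll check that in the scene view before touching the cap.

```bash
python3 - <<'E'
from h import *
robot.gripper_to(.04)
f=S(-.002,.1)
robot.move_linear((*f,.16),velocity=.2);s=st("above fin")
a=robot.grab_frame("scene")[150:250,260:360,::-1]
b=cv2.imread("pics/scene0.png")[150:250,260:360]
cv2.imwrite("pics/f.png",np.hstack([cv2.resize(i,None,fx=4,fy=4,interpolation=3) for i in(b,a)]))
E
```

```text
above fin t 15.23 p [0.5931 0.0727 0.1597] F [ 0.1989 -0.6766  0.0825] op 0.0398
```

View pics/f.png

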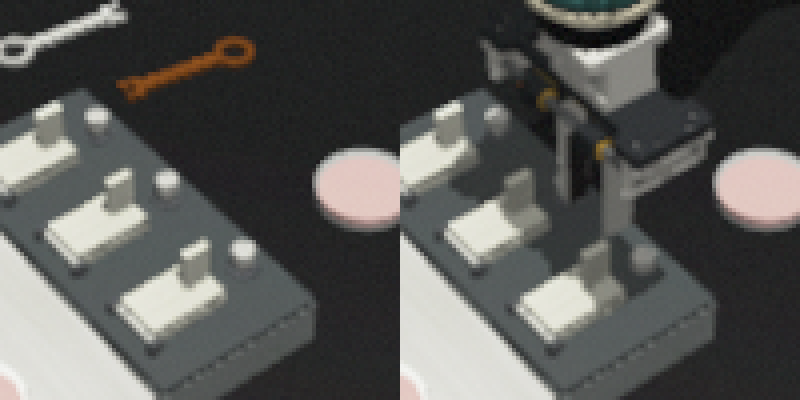

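In the pixels, bolt 1 has dropped by about 8 crop px, from (243,247) to (643-400,256), and bolt 3 has not moved. The cap 1 fin is below the open fingers, so I'll grip it and swing it up along the arc.

```bash
python3 - <<'E'
from h import *
def P(t):
    ph=np.arctan2(.039,.057)+t;r=np.hypot(.039,.057)
    return (*S(.055-r*np.cos(ph),.1),.054+r*np.sin(ph))
r=robot.move_linear(P(0),velocity=.1,threshold=8);st("down",r)
if not r:
    robot.gripper_to(0.0);s=st("grip")
    if .008<s["opening"]<.012:
        for t in np.arange(.1,.86,.125):
            robot.move_linear(P(t),velocity=.06);st(round(t,2),"want",np.round(P(t),4))
            if np.linalg.norm(robot.get_state()["force"])>35:break
        a=robot.grab_frame("scene")[150:250,260:360,::-1]
        b=robot.grab_frame("scene")[200:300,360:460,::-1]
        cv2.imwrite("pics/g.png",np.hstack([cv2.resize(i,None,fx=4,fy=4,interpolation=3) for i in(a,b)]))
E
```

```text
down False t 16.1 p [0.5932 0.0727 0.0935] F [ 0.3717  0.6574 -0.6513] op 0.0402
grip t 16.68 p [0.5929 0.0727 0.0931] F [-1.1541 -0.4058  2.8325] op 0.0099
0.1 want [0.597  0.0729 0.0985] t 16.94 p [0.597  0.0729 0.0987] F [-3.5993  0.4086  2.2551] op 0.0096
0.22 want [0.603  0.0732 0.1047] t 17.23 p [0.6035 0.0732 0.1052] F [-3.5894  1.0047  2.33  ] op 0.0099
0.35 want [0.6097 0.0735 0.1102] t 17.52 p [0.6102 0.0736 0.1105] F [-2.0684  1.967   0.4389] op 0.0098
0.48 want [0.617  0.0739 0.1148] t 17.82 p [0.6173 0.074  0.1149] F [-1.4845  1.0841 -1.9329] op 0.0099
0.6 want [0.6248 0.0743 0.1184] t 18.11 p [0.625  0.0744 0.1184] F [-1.0108  0.2123 -3.3299] op 0.0095
0.72 want [0.633  0.0748 0.121 ] t 18.4 p [0.6331 0.0748 0.121 ] F [-1.8155  0.8633 -3.7643] op 0.0092
0.85 want [0.6415 0.0752 0.1226] t 18.69 p [0.6416 0.0752 0.1226] F [-2.9652 -0.2589 -2.0304] op 0.01
```

View pics/g.png

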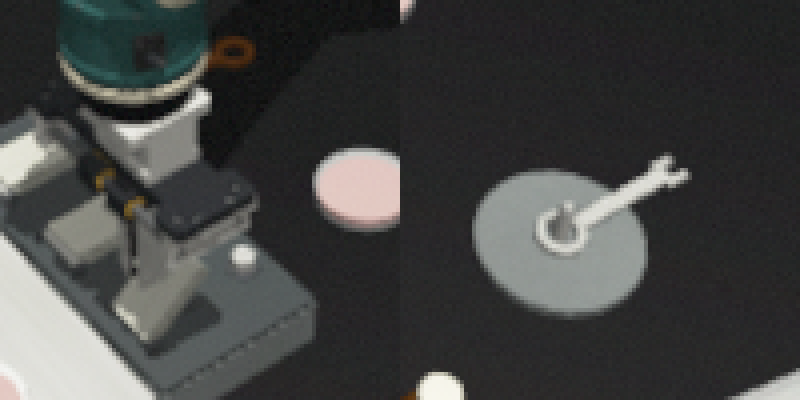

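Cap 1 is tilted open in the fingers at crop (165,295), bolt 1 is sunk at (243,257), and the spanner lies on the disc around the post. The grip opening is 10 mm, which is the fin's thickness. Handing in.

```bash
python3 - <<'E'
from h import *
robot.pause(.5);st("end");robot.sign_off()
E
```

```text
end t 19.29 p [0.6415 0.0752 0.1226] F [-1.31    0.9745 -1.9712] op 0.0095
the job is handed in; nothing more can be done
```

The job is done and handed in at 19.3 s of the 72 s allowed.

- **Spanner:** I hung the steel ring spanner by its eye on the post, lowered it to the disc and let go. The last picture still shows it there.
- **Loose bolt:** It was bolt 1, the first one I tapped. The tap ended about 7.6 mm below the head's normal height, and a later picture showed the bolt still down. I did not tap bolts 2 and 3.
- **Cap:** I opened only cap 1, to about 0.85 rad of its 1.0 rad travel, and finished still gripping the fin. The opening angle comes from the gripper's position on the hinge arc. The grip measured 9.5–10 mm on the 10 mm fin, and forces while lifting stayed under about 5 N.

No check failed or disagreed. I did not compare the other bench items one by one at the end, but I saw no sign of contact with any of them.

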